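# Lock the shaker platform with its pin

### The arm

A 7-joint arm with a two-finger parallel gripper is mounted at the origin on the work surface; the furniture and walls round the work are solid. World frame = base frame: x ahead of the robot, y to its left, z up, the work surface at z = 0. Lengths are in m, angles in rad, forces in N, time in s.
With the tool pointing down it reaches from about 0.35 to 0.9 m from the base axis. Payload 8.1 kg.
Tool frame: the origin (TCP) lies on the centre line of the jaws, within the pads' length; the fingertips stand 19 mm ahead of it and the grasp point (between the pads) is the TCP (arm.tip_reach is the distance from the TCP to the fingertips, in m); z points along the fingers, y is the line along which they close (so a half turn about z gives the same grasp; the last joint's range is limited). The gripper opens to 92 mm and grips with 3 to 60 N. Pads are 19 mm wide; open, the fingers measure 130 mm over their backs; the gripper's body (75 mm by 190 mm) begins 47 mm behind the grasp point.
Start: joints at [1.093, 0.434, 0.025, 1.573, -0.012, 1.134, -0.075], TCP at [0.229, -0.582, 0.246] pointing down, gripper open.
Joint ranges: [-2.62, 2.62], [-0.44, 2.09], [-1.27, 1.32], [0.08, 2.57], [-1.32, 4.46], [0.12, 2], [-2.74, 2.74]. Speed limits (rad/s): [2.22, 2.22, 3.01, 3.01, 3.14, 3.14, 3.14].

### API

Orientations are given as a rotation vector (axis times angle).
In Python, from cell import arm gives the robot as it stands.
- The arm moves only by the tool arm_command, never from a script. Its argument "targets" is a list that holds one entry, the list of rows, each a list of 6 numbers: the shift along the tool's x, y, z in m, then the turn, a rotation vector about the tool's x, y, z in rad. A call has 1 to 10 rows; each row shifts and turns the commanded pose from where the row before left it, along the tool's axes as they then stand; what a row does not reach is not made up. A row lasts 1/8 s, in which the tool goes at most 62.5 mm and 10.7 degrees, less where a joint would pass 70% of its speed; a pose out of reach is approached as far as the arm can. A call with a gripper value outside its range is refused whole. "jaw" is the finger opening in m, from 0 to 0.0918, set as the call begins (left out, the last holds). The fingers move at their own pace and stop on an object; "newtons" is the grip in N (left out, the last holds). Time passes only in rows, so rows that do not move let the fingers close. It gives the time, the measured TCP pose, the force, the opening and the grip force at its end, in the units of the state.
- arm.observe(): the state, without advancing time (a new reading comes with each control period).
- arm.get_image(name): name is "side" or "top" or "wrist"; returns a dict with "pixels" (480x640x3 uint8, red, green, blue), "z_map" (480x640 float32, m along the optical axis (not along the pixel's ray), 0 where there is no reading), "fx", "fy", "cx", "cy" (pixels), "xyz" and "rotation" of the camera in the world; the wrist camera has in their place "T_tool_cam" (4x4, takes a point from camera to tool coordinates, whose origin is the TCP and whose axes are the flange's). Camera axes: x right, y down, z forward; pixel columns grow to the right and rows downward; lengths in m; the calibration is good to about 2 mm. A picture is of the moment at which its call begins: read the wrist's pose just before it.
- arm.sign_off(): hands the job in; it is judged then, once.
The state is a dict: "clock": time; "joints": joint angles; "dq": joint speeds; "joint_efforts": joint torques, N m; "position": TCP position; "ee_rot": TCP orientation; "force": force on the tool from outside, world axes, zero at the start; "ft_torque": the same for the moment, N m; "width": opening from 0.0 (shut) to 1.0 (fully open); "gripper_force": force on a finger pad.
Only numpy, scipy, OpenCV 4.12 (cv2) and the standard library are available. Lean on these libraries where they do the work, as an engineer would, in place of code of your own. Each camera call takes 0.05 s, during which the arm holds its last target. There are 200 camera calls.

### The job

Lock the bench shaker for transport: take the long locking pin out of the pin stand and put it through the steel collar in the shaker's platform, down into the hidden hole in the housing, until its flange sits fully home on the collar. Let go of it there, upright, and leave the short pin standing in the stand.

Things in the scene. Friction and masses are not known exactly. Their poses are not given: they have to be found in the camera images.
- lock_pin: LONG steel pin upright in one of the stand's two holes, 104 mm tall, 150 g: shank 16 mm dia, 60 long, chamfered foot; round flange 56 dia, 4 thick; round dark grip 24 dia, 40 tall. Origin: centre of the foot's lower end, z up the pin: flange underside at 60 mm, grip 64 to 104. Its foot stands 22 mm deep in the stand: lift it more than that before moving sideways.
- short_pin: SHORT pin in the other hole of the stand: same flange and grip but a shank of only 25 mm, so its flange lies just above the stand (69 mm in all). Origin: centre of the foot's lower end, z up. It stays where it is.
- pin_stand: Fixed grey block 170 x 60 x 30 mm with two blind holes 22 mm deep, at 55 mm either side of its centre along its long x axis; the two pins stand in them, either way round. Origin: centre of its underside.
- pin_hole (a point): Centre of the collar's mouth at its rim, 81 mm above the table, z up. Fixed grey shaker 170 x 210 mm, aluminium platform 71 mm high; 70 mm tall beaker clamped 129 mm from the collar. Collar: 10 mm high, 52 mm dia, mouth tapers 44 to 35 mm; 35 mm hole through the platform, 12 mm gap, hidden 37 mm bore with floor 70 mm below the rim. Flange home on the collar: foot 60 mm below this point.

How it is judged:
By the outcome, as a careful person would: the job done as asked, in the order asked, and still so for the second after the job is handed in, with the robot touching nothing.
It also fails if it takes over 34 s, if anything falls off the work surface, if the arm or the gripper's body presses on something with over 40 N, if the wrist force passes 120 N, or if a joint passes its speed limit or range.

## Working session

There is one attempt and no reset: what is moved stays moved. The work goes in short steps, Python scripts to look and compute and a tool call to move; the robot and the scene stay as the last step left them, time stands still between calls to the robot, and variables do not carry over. Pictures are saved under pics/ and viewed, at most 10 in all, crops included, and the job is handed in when it is done.

Besides the shell and the picture viewer there is one more tool, called after "Call:" as name(argument=value, ...), one argument or row to a line, values as JSON. arm_command: Moves the arm, as the interface text tells. Its arguments: {"type":"object","properties":{"targets":{"type":"array","items":{"type":"array","items":{"type":"array","items":{"type":"number"}}}},"jaw":{"type":"number"},"newtons":{"type":"number"}},"required":["targets"]}

```bash
ls; mkdir -p pics; cat > h.py <<'E'
import numpy as np,cv2
from cell import arm
from scipy.spatial.transform import Rotation as R
def Rm(r):
    r=np.asarray(r,float)
    return r if r.shape==(3,3) else R.from_rotvec(r).as_matrix()
def shot(n):
    s=arm.observe(); im=arm.get_image(n)
    if 'T_tool_cam' in im:
        T=np.eye(4);T[:3,:3]=Rm(s['ee_rot']);T[:3,3]=s['position'];T=T@im['T_tool_cam']
        im['rotation']=T[:3,:3];im['xyz']=T[:3,3]
    im['rotation']=Rm(im['rotation']);return im
def cloud(im):
    v,u=np.mgrid[:480,:640];z=im['z_map']
    p=np.stack([(u-im['cx'])/im['fx']*z,(v-im['cy'])/im['fy']*z,z],-1)
    P=p@im['rotation'].T+im['xyz'];P[z==0]=np.nan;return P
def ray(im,u,v,h):
    d=im['rotation']@np.array([(u-im['cx'])/im['fx'],(v-im['cy'])/im['fy'],1]);o=np.asarray(im['xyz'])
    return o+d*(h-o[2])/d[2]
E
python3 - <<'E'
from h import *
print(arm.observe())
a=[]
for n in ['side','top']:
    im=shot(n);np.save('/tmp/%s.npy'%n,im,allow_pickle=True);cv2.imwrite(f'pics/{n}0.png',im['pixels'][...,::-1]);print(n,im['xyz'],im['rotation'].round(3).tolist(),im['fx'])
E
```

```text
pics
{'clock': 0.0, 'joints': array([ 1.09343297,  0.43523251,  0.02496356,  1.57413535, -0.01158295,
        1.1340371 , -0.07510917]), 'dq': array([ 5.43235664e-04,  6.41064715e-04, -7.61731489e-04, -9.50779416e-05,
       -1.07494572e-03, -7.82185280e-04,  3.22026881e-06]), 'joint_efforts': array([-4.02236483e-04, -6.67853808e+01,  9.85542051e-01, -3.14463687e+01,
       -6.03869255e-02,  4.28028137e-02,  1.98750176e-04]), 'position': array([ 0.22853977, -0.58116129,  0.24492416]), 'ee_rot': array([-3.08504620e+00, -5.84841715e-01,  7.35029911e-04]), 'force': array([-0.03063133,  0.17715491,  0.38252216]), 'ft_torque': array([ 0.03145649,  0.03154599, -0.02928019]), 'gripper_force': 0.0, 'width': 0.9989624491566145}
side [ 0.61237413 -0.58979214  0.733091  ] [[0.976, 0.18, -0.119], [0.215, -0.763, 0.609], [0.019, -0.62, -0.784]] 523.2234046572974
top [ 0.32597777 -0.06259438  0.9126846 ] [[0.06, -0.978, 0.201], [-0.998, -0.058, 0.015], [-0.003, -0.201, -0.98]] 518.0474887345819
```

View pics/side0.png

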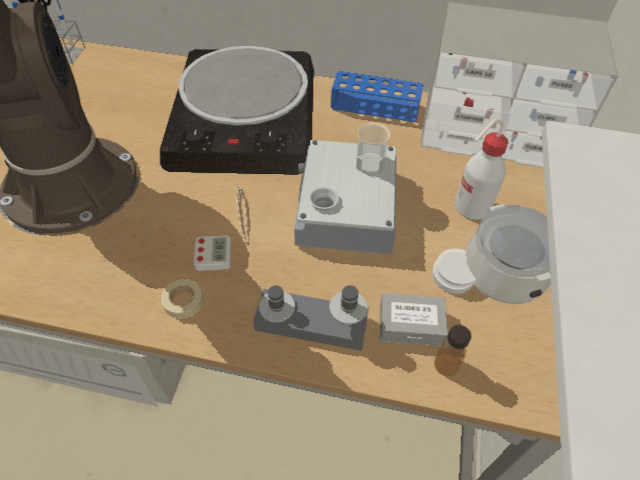

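View pics/top0.png

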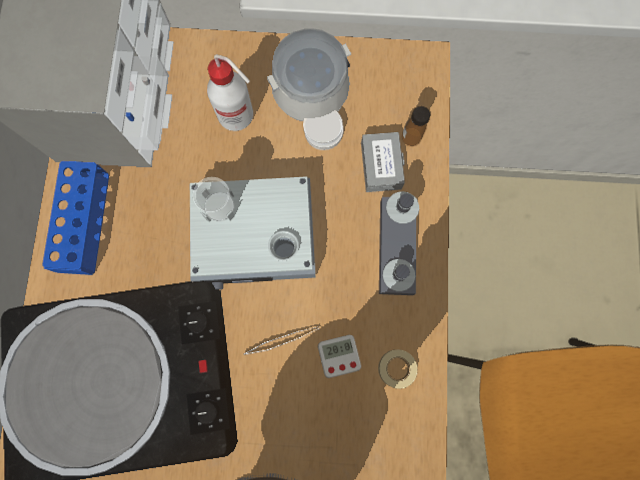

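Side: pin grips at about (275,293) and (350,295), collar mouth at (323,198). Top: flanges at (403,207) and (399,272), collar at (285,244), beaker at (214,200). Next: measure them with the depth maps.

```bash
python3 - <<'E'
from h import *
for n,pts in [('side',[(275,291),(350,292),(277,312),(348,315),(323,198)]),('top',[(405,201),(402,268),(396,214),(392,280),(285,244)])]:
    im=np.load(f'/tmp/{n}.npy',allow_pickle=True).item();P=cloud(im)
    for u,v in pts: print(n,u,v,P[v,u].round(4))
    H=P[...,2]
    # flange / grip layers and collar rim
    Q=P.reshape(-1,3)
    ok=np.isfinite(Q).all(1)
    Q=Q[ok]
    for u,v in pts:
        c=P[v,u]; 
        if not np.isfinite(c).all(): continue
        q=Q[(np.hypot(Q[:,0]-c[0],Q[:,1]-c[1])<.045)]
        h,e=np.histogram(q[:,2],np.arange(0,.16,.005)); print('  ',h)
E
```

```text
side 275 291 [ 0.4665 -0.1931  0.0781]
side 350 292 [ 0.5767 -0.1908  0.111 ]
side 277 312 [ 0.4702 -0.2032  0.0354]
side 348 315 [ 0.5788 -0.205   0.0719]
side 323 198 [0.4907 0.0303 0.0509]
   [295  59  67  61  67 318 403 578  26  34  24  30  25  26  33 170   1   0
   0   0   0   0   0   0   0   0   0   0   0   0   0]
   [405  63  65  63  72 417 639   0   0   0   0   0   0  27 644  29  37  26
  29  30  27  38 189   2   0   0   0   0   0   0   0]
   [469  66  75  73  78 321 428 578  26  34  24  30  25  26  33 170   1   0
   0   0   0   0   0   0   0   0   0   0   0   0   0]
   [664  70  70  71  76 396 591   0   0   0   0   0   0  27 644  29  37  26
  29  30  27  38 189   2   0   0   0   0   0   0   0]
   [  0   0   0   0   0   0   1  10  27  48  94   0  17 182 838 106  94   0
   0   0   0   0   0   0   0   0   0   0   0   0   0]
top 405 201 [ 0.5741 -0.189   0.1105]
top 402 268 [ 0.4706 -0.1924  0.0763]
top 396 214 [ 0.5618 -0.1803  0.0741]
top 392 280 [ 0.4553 -0.1818  0.0391]
top 285 244 [0.5128 0.0064 0.0104]
   [174  14  14   4  16 318 384   0   0   0   0   0   0  45 515  20  18  11
  14  13  18  25 149   3   0   0   0   0   0   0   0]
   [281  31  27  13  31 336 421 527  32  10   8   9   9   7  27 142   6   0
   0   0   0   0   0   0   0   0   0   0   0   0   0]
   [234  14  17  11  14 397 505   0   0   0   0   0   0  44 515  20  18  11
  14  13  18  25 149   3   0   0   0   0   0   0   0]
   [515  30  28  10  31 189 237 527  32  10   8   9   9   7  27 142   6   0
   0   0   0   0   0   0   0   0   0   0   0   0   0]
   [   0   50  147   15   10   15   16   13   15   17   13    0   10  379
 1227  164  141    0    0    0    0    0    0    0    0    0    0    0
    0    0    0]
```

```bash
cat >> h.py <<'E'
def circ(Q,c,r,lo,hi):
    m=(np.hypot(Q[:,0]-c[0],Q[:,1]-c[1])<r)&(Q[:,2]>lo)&(Q[:,2]<hi);q=Q[m]
    (x,y),rr=cv2.minEnclosingCircle((q[:,:2]*1000).astype(np.float32)); return len(q),np.round([x,y,rr*2],1),np.median(q[:,2]).round(4)
def flat(im):
    Q=cloud(im).reshape(-1,3);return Q[np.isfinite(Q).all(1)]
E
python3 - <<'E'
from h import *
for n in ['side','top']:
    im=np.load(f'/tmp/{n}.npy',allow_pickle=True).item();Q=flat(im)
    print(n)
    print('grip',circ(Q,(.575,-.19),.03,.109,.116),'flange',circ(Q,(.575,-.19),.04,.068,.0755))
    print('short',circ(Q,(.4695,-.193),.03,.0745,.082))
    print('collar',circ(Q,(.506,.005),.05,.0785,.086))
    for nm,a,b in [('beaker',.12,.16)]:
        m=(Q[:,2]>a)&(Q[:,2]<b)&(Q[:,0]>.4)&(Q[:,0]<.75)&(abs(Q[:,1]-.07)<.12);print(nm,m.sum(),Q[m].min(0) if m.any() else '',Q[m].max(0) if m.any() else '')
    m=(Q[:,2]>.066)&(Q[:,2]<.075)&(Q[:,0]>.4)&(Q[:,0]<.75)&(Q[:,1]>-.1)&(Q[:,1]<.2)
    print('platform',cv2.minAreaRect((Q[m][:,:2]*1000).astype(np.float32)))
    # slide box etc near long pin
    m=(Q[:,2]>.03)&(Q[:,0]>.60)&(Q[:,0]<.75)&(Q[:,1]<-.1)&(Q[:,1]>-.3);print('near',Q[m].min(0),Q[m].max(0))
s=arm.observe();print(Rm(s['ee_rot']).round(3))
E
```

```text
side
grip (200, array([ 576.8, -191.1,   23.5]), np.float64(0.1122)) flange (678, array([ 576.9, -190.7,   55.9]), np.float64(0.0724))
short (178, array([ 466.7, -193. ,   24.5]), np.float64(0.0772))
collar (180, array([497.4,   4.6,  52.3]), np.float64(0.0807))
beaker 799 [0.53112917 0.08797629 0.12002392] [0.74991197 0.14786984 0.1596133 ]
platform ((580.9141235351562, 93.5294418334961), (334.1365051269531, 251.4143524169922), 6.419065952301025)
near [ 0.60002976 -0.23393934  0.03000286] [ 0.74985357 -0.11936245  0.10132375]
top
grip (161, array([ 576. , -190.6,   23.8]), np.float64(0.112)) flange (563, array([ 576.5, -191. ,   56.8]), np.float64(0.0721))
short (153, array([ 465.8, -192.7,   23.4]), np.float64(0.0774))
collar (221, array([496.8,   4.4,  51.6]), np.float64(0.0807))
beaker 812 [0.52998746 0.08887568 0.12002477] [0.74993419 0.14556624 0.15987217]
platform ((600.3235473632812, 71.85127258300781), (303.15435791015625, 200.3944854736328), 6.48285436630249)
near [ 0.60008257 -0.23259604  0.03007438] [ 0.74935359 -0.12003125  0.10194492]
[[ 0.931  0.366 -0.001]
 [ 0.366 -0.931  0.001]
 [-0.    -0.001 -1.   ]]
```

Both views agree within 1 mm, and the heights and diameters match the spec. The long pin is at (0.5765, -0.191) and the collar at (0.497, 0.0045). Moving above the pin.

Call:
arm_command(
  targets=[
    [[0.03,-0.015,0,0,0,0],[0.03,-0.015,0,0,0,0],[0.03,-0.015,0,0,0,0],[0.03,-0.015,0,0,0,0],[0.03,-0.015,0,0,0,0],[0.03,-0.015,0,0,0,0],[0.03,-0.015,0,0,0,0],[0.03,-0.015,0,0,0,0],[0.03,-0.015,0,0,0,0],[0.03,-0.015,0,0,0,0]],
  ],
  jaw=0.06,
)

```text
clock: 1.35
position: [0.4535, -0.3313, 0.2454]
ee_rot: [-3.086, -0.585, 0.001]
force: [0.1, -0.1, -0.9]
width: 0.654
gripper_force: 0.0
```

Call:
arm_command(
  targets=[
    [[0.03,-0.015,0,0,0,0],[0.03,-0.015,0,0,0,0],[0.03,-0.015,0,0,0,0],[0.03,-0.015,0,0,0,0],[0.03,-0.015,0,0,0,0],[0.01,-0.005,0,0,0,0],[0,0,0,0,0,0],[0,0,0,0,0,0]],
  ],
)

```text
clock: 2.35
position: [0.5717, -0.2009, 0.2456]
ee_rot: [3.087, 0.582, -0.001]
force: [0.6, -0.1, -0.7]
width: 0.659
gripper_force: 0.0
```

```bash
cat > go.py <<'E'
import sys
from h import *
s=arm.observe();g=np.array(list(map(float,sys.argv[1:4])))
M=Rm(s['ee_rot']);print(s['clock'],s['position'].round(4),'tool z',M[:,2].round(4),'y',M[:,1].round(3),'F',s['force'].round(2),'w',s['width']*91.8,s['gripper_force'])
print('tool shift',(M.T@(g-s['position'])).round(4))
E
python3 go.py .5765 -.191 .095
python3 - <<'E'
from h import *
im=shot('wrist');Q=flat(im);print('grip',circ(Q,(.576,-.191),.03,.107,.118),'flange',circ(Q,(.576,-.191),.04,.068,.0765))
E
```

```text
2.35 [ 0.5717 -0.2009  0.2456] tool z [-8.e-04 -8.e-04 -1.e+00] y [ 0.364 -0.931  0.   ] F [ 0.63 -0.06 -0.66] w 60.45222086947616 0.0
tool shift [ 0.0082 -0.0075  0.1506]
grip (611, array([ 578.4, -192.7,   23.9]), np.float64(0.1118)) flange (1830, array([ 578.3, -192.7,   55.7]), np.float64(0.0719))
```

The wrist view agrees within 2 mm. Going down to z = 0.096.

Call:
arm_command(
  targets=[
    [[0.0086,-0.0065,0.02,0,0,0],[0,0,0.02,0,0,0],[0,0,0.02,0,0,0],[0,0,0.02,0,0,0],[0,0,0.02,0,0,0],[0,0,0.018,0,0,0],[0,0,0.016,0,0,0],[0,0,0.016,0,0,0],[0,0,0,0,0,0],[0,0,0,0,0,0]],
  ],
)

```text
clock: 3.65
position: [0.5787, -0.1901, 0.0961]
ee_rot: [3.086, 0.585, 0.001]
force: [-1.3, 0.8, 0.4]
width: 0.653
gripper_force: 0.0
```

Call:
arm_command(
  targets=[
    [[0,0,0,0,0,0],[0,0,0,0,0,0],[0,0,0,0,0,0],[0,0,0,0,0,0],[0,0,0,0,0,0]],
  ],
  jaw=0.015,
  newtons=30,
)

```text
clock: 4.28
position: [0.5784, -0.1901, 0.0959]
ee_rot: [3.086, 0.585, 0.0]
force: [-0.7, 0.0, 0.6]
width: 0.253
gripper_force: 30.0
```

```bash
python3 go.py .5775 -.192 .096
```

```text
4.275 [ 0.5784 -0.1901  0.0959] tool z [ 3.e-04 -1.e-04 -1.e+00] y [ 0.366 -0.931  0.   ] F [-0.74  0.01  0.59] w 23.208630828018002 29.978857934474945
tool shift [-0.0016  0.0014 -0.0001]
```

Gripped at 23 mm, so the grip is held. Lifting.

Call:
arm_command(
  targets=[
    [[0,0,-0.008,0,0,0],[0,0,-0.012,0,0,0],[0,0,-0.015,0,0,0],[0,0,-0.015,0,0,0],[0,0,-0.015,0,0,0],[0,0,-0.015,0,0,0],[0,0,-0.015,0,0,0],[0,0,-0.015,0,0,0],[0,0,0,0,0,0]],
  ],
)

```text
clock: 5.4
position: [0.5791, -0.1902, 0.2072]
ee_rot: [3.086, 0.585, 0.004]
force: [-0.3, 0.2, -1.1]
width: 0.256
gripper_force: 30.0
```

```bash
python3 - <<'E'
from h import *
for n in ['side','wrist']:
    im=shot(n);Q=flat(im)
    print(n,circ(Q,(.578,-.191),.05,.178,.186),circ(Q,(.466,-.193),.02,.073,.082))
    if n=='wrist': cv2.imwrite('pics/w1.png',im['pixels'][...,::-1])
    else: cv2.imwrite('pics/s1.png',cv2.resize(im['pixels'][100:380,180:460,::-1],(560,560)))
E
python3 go.py .497 .0045 .206
```

```text
side (163, array([ 559.5, -199.2,   34.7]), np.float64(0.1836)) (184, array([ 467.4, -192.5,   24.4]), np.float64(0.0769))
wrist (2749, array([ 584.3, -189.6,   54. ]), np.float64(0.1823)) (0, array([0., 0., 0.]), np.float64(nan))
5.5 [ 0.5781 -0.19    0.2055] tool z [-3.e-04  0.e+00 -1.e+00] y [ 0.366 -0.931 -0.   ] F [-0.18  0.08 -2.04] w 23.41568602084123 29.974866807460785
tool shift [-0.0043 -0.2107 -0.0005]
  return _methods._mean(a, axis=axis, dtype=dtype,
  ret = ret.dtype.type(ret / rcount)
```

View pics/s1.png

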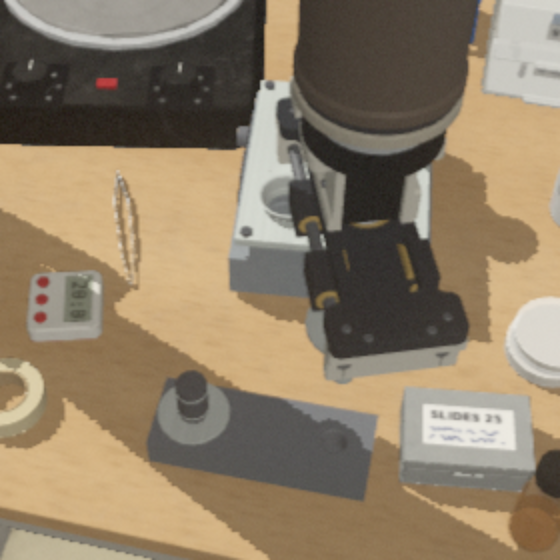

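View pics/w1.png

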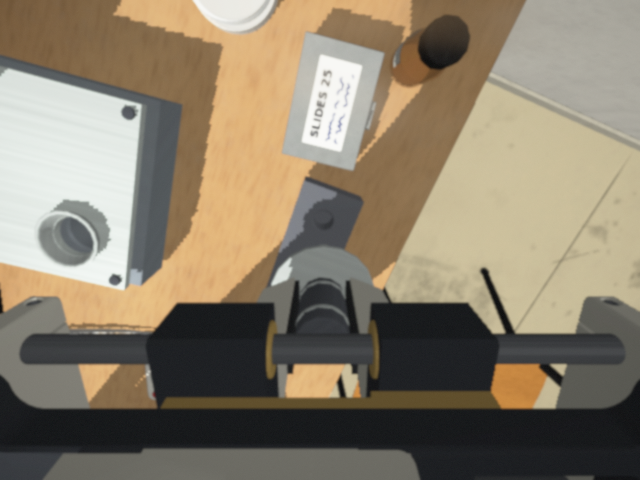

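Side crop: the short pin is still in the stand at (193,395), the long hole is empty at (335,437), and the pin is held. Wrist: the pin hangs straight at (322,300) and the collar is at (70,237). Moving over the collar.

Call:
arm_command(
  targets=[
    [[-0.003,-0.015,0,0,0,0],[0,-0.025,0,0,0,0],[0,-0.025,0,0,0,0],[0,-0.025,0,0,0,0],[0,-0.025,0,0,0,0],[0,-0.025,0,0,0,0],[0,-0.025,0,0,0,0],[0,-0.02,0,0,0,0],[0,-0.015,0,0,0,0],[0,-0.01,0,0,0,0]],
  ],
)

```text
clock: 6.75
position: [0.498, 0.0052, 0.2056]
ee_rot: [-3.086, -0.586, 0.001]
force: [0.9, 0.9, -2.1]
width: 0.257
gripper_force: 30.0
```

Call:
arm_command(
  targets=[
    [[0,0,0,0,0,0],[0,0,0,0,0,0],[0,0,0,0,0,0],[0,0,0,0,0,0]],
  ],
)

```text
clock: 7.25
position: [0.4988, 0.0038, 0.2057]
ee_rot: [3.087, 0.584, -0.0]
force: [0.1, -0.2, -1.5]
width: 0.255
gripper_force: 30.0
```

```bash
python3 go.py .498 .004 .206; python3 - <<'E'
from h import *
P0=arm.observe()['position']
for n in ['side','top','wrist']:
    im=shot(n);Q=flat(im)
    m=(np.hypot(*(Q[:,:2]-P0[:2]).T)<.04)&(Q[:,2]>.17)&(Q[:,2]<.19);q=Q[m]
    if len(q)>100:
        a=np.linalg.lstsq(np.c_[q[:,:2]-P0[:2],np.ones(len(q))],q[:,2],rcond=None)[0]
        r=abs(np.c_[q[:,:2]-P0[:2],np.ones(len(q))]@a-q[:,2])<.002;q=q[r]
        a=np.linalg.lstsq(np.c_[q[:,:2]-P0[:2],np.ones(len(q))],q[:,2],rcond=None)[0];print(n,len(q),'slope',a.round(4))
    m=(np.hypot(Q[:,0]-.497,Q[:,1]-.0045)<.05)&(Q[:,2]>.0785)&(Q[:,2]<.086);print(m.sum(),circ(Q,(.497,.0045),.05,.0785,.086) if m.any() else '')
    if n!='wrist': cv2.imwrite(f'pics/{n}2.png',im['pixels'][...,::-1])
E
```

```text
7.25 [0.4988 0.0038 0.2057] tool z [-1.e-04 -1.e-04 -1.e+00] y [ 0.365 -0.931  0.   ] F [ 0.09 -0.21 -1.53] w 23.399866018570282 29.97491419315338
tool shift [-0.0007 -0.0004 -0.0003]
side 233 slope [-0.0043  0.0084  0.182 ]
178 (178, array([498.3,   5.6,  53.6]), np.float64(0.0808))
0 
wrist 2619 slope [-0.0283 -0.0166  0.1824]
618 (618, array([498.3,   2.5,  50.8]), np.float64(0.0807))
```

View pics/side2.png

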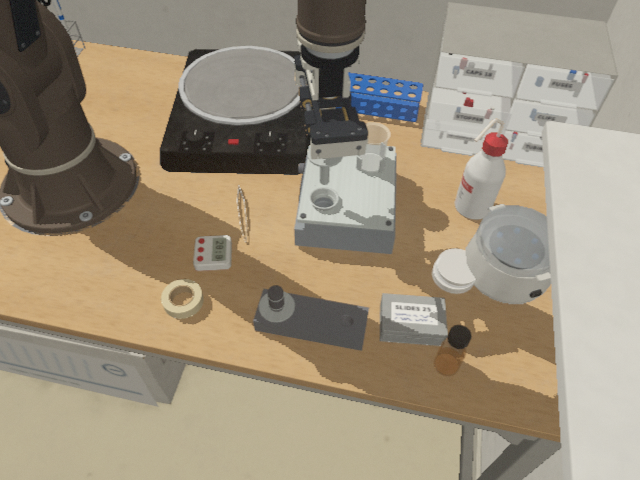

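The pin hangs over the collar with its foot at about (325,182), tilted less than 2°. It needs about 97 mm of descent; doing most of it first.

Call:
arm_command(
  targets=[
    [[0,0,0.008,0,0,0],[0,0,0.01,0,0,0],[0,0,0.01,0,0,0],[0,0,0.01,0,0,0],[0,0,0.01,0,0,0],[0,0,0.01,0,0,0],[0,0,0.01,0,0,0],[0,0,0.01,0,0,0],[0,0,0.01,0,0,0],[0,0,0,0,0,0]],
  ],
)

```text
clock: 8.65
position: [0.4981, 0.0042, 0.1169]
ee_rot: [-3.086, -0.585, 0.002]
force: [-0.1, 0.8, -1.4]
width: 0.257
gripper_force: 30.0
```

Call:
arm_command(
  targets=[
    [[0,0,0.002,0,0,0],[0,0,0.002,0,0,0],[0,0,0.001,0,0,0],[0,0,0.001,0,0,0],[0,0,0,0,0,0],[0,0,0,0,0,0]],
  ],
)

```text
clock: 9.4
position: [0.4987, 0.0043, 0.1118]
ee_rot: [3.087, 0.585, 0.0]
force: [0.1, -0.4, -1.6]
width: 0.251
gripper_force: 30.0
```

Call:
arm_command(
  targets=[
    [[0,0,0.001,0,0,0],[0,0,0.001,0,0,0],[0,0,0.0005,0,0,0],[0,0,0,0,0,0],[0,0,0,0,0,0]],
  ],
)

```text
clock: 10.02
position: [0.4987, 0.0043, 0.1092]
ee_rot: [3.087, 0.585, 0.0]
force: [-0.8, 0.4, -1.7]
width: 0.258
gripper_force: 30.0
```

```bash
python3 go.py .498 .004 .109; python3 - <<'E'
from h import *
for n in ['side','wrist']:
    im=shot(n);Q=flat(im);print(n,circ(Q,(.498,.0045),.035,.083,.0915))
E
```

```text
10.025 [0.4987 0.0043 0.1092] tool z [ 0. -0. -1.] y [ 0.366 -0.931  0.   ] F [-0.79  0.45 -1.73] w 23.713267927966584 29.974846243858337
tool shift [-0.0007  0.      0.0002]
side (66, array([495.3,  -0.5,  53.7]), np.float64(0.0855))
wrist (2786, array([504.3,   4.8,  54.1]), np.float64(0.0855))
```

Call:
arm_command(
  targets=[
    [[0,0,0.0005,0,0,0],[0,0,0.0005,0,0,0],[0,0,0,0,0,0],[0,0,0,0,0,0]],
  ],
)

```text
clock: 10.62
position: [0.4988, 0.0043, 0.1088]
ee_rot: [3.086, 0.585, 0.001]
force: [-1.9, 0.4, 6.2]
width: 0.256
gripper_force: 30.0
```

The force rose to +6 N, so the flange is on the collar. Releasing.

Call:
arm_command(
  targets=[
    [[0,0,0,0,0,0],[0,0,0,0,0,0],[0,0,0,0,0,0],[0,0,0,0,0,0],[0,0,0,0,0,0]],
  ],
  jaw=0.06,
)

```text
clock: 11.25
position: [0.4987, 0.0043, 0.1082]
ee_rot: [3.087, 0.585, 0.0]
force: [0.5, 0.1, 0.4]
width: 0.647
gripper_force: 0.0
```

Call:
arm_command(
  targets=[
    [[0,0,-0.01,0,0,0],[0,0,-0.015,0,0,0],[0,0,-0.02,0,0,0],[0,0,-0.02,0,0,0],[0,0,-0.02,0,0,0],[0,0,-0.02,0,0,0],[0,0,-0.02,0,0,0],[0,0,-0.01,0,0,0],[0,0,0,0,0,0],[0,0,0,0,0,0]],
  ],
)

```text
clock: 12.5
position: [0.4982, 0.0042, 0.2427]
ee_rot: [-3.087, -0.585, 0.001]
force: [0.5, -0.1, -0.9]
width: 0.652
gripper_force: 0.0
```

```bash
python3 go.py .498 .004 .109; python3 - <<'E'
from h import *
for n in ['side','wrist']:
    im=shot(n);Q=flat(im);print(n,circ(Q,(.498,.0045),.035,.083,.0915),circ(Q,(.498,.0045),.035,.12,.13))
    m=(np.hypot(Q[:,0]-.498,Q[:,1]-.0045)<.025)&(Q[:,2]>.083)&(Q[:,2]<.0875);q=Q[m];print(np.linalg.lstsq(np.c_[q[:,:2],np.ones(len(q))],q[:,2],rcond=None)[0].round(4))
    if n=='side': cv2.imwrite('pics/s3.png',cv2.resize(im['pixels'][100:380,180:460,::-1],(560,560)))
E
```

```text
12.5 [0.4982 0.0042 0.2427] tool z [-9.e-04 -1.e-04 -1.e+00] y [ 0.366 -0.931 -0.   ] F [ 0.54 -0.1  -0.94] w 59.841298032239614 0.0
tool shift [-2.000e-04  1.000e-04  1.337e-01]
side (446, array([497.4,   4.5,  57.2]), np.float64(0.0853)) (140, array([496.5,   4.3,  25.1]), np.float64(0.1249))
[ 0.0009 -0.0077  0.0848]
wrist (1892, array([498.4,   2.5,  55.9]), np.float64(0.085)) (671, array([498.6,   2.6,  23.8]), np.float64(0.1248))
[-0.0011 -0.0023  0.0856]
```

View pics/s3.png

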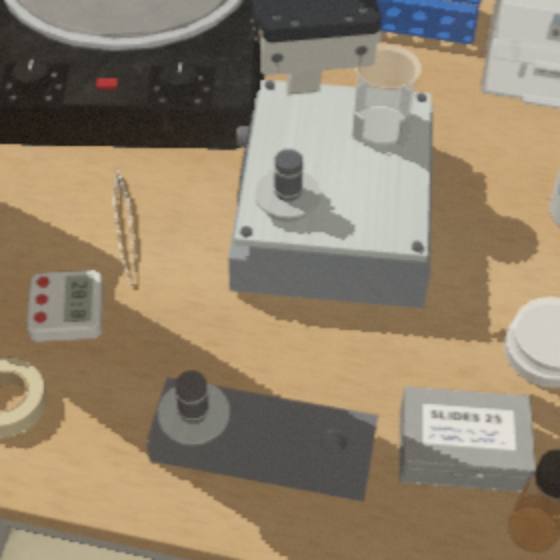

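The picture shows the long pin upright on the collar at (288,185) and the short pin still in the stand at (193,398). The flange top is level at 85 mm and the grip top is at 125 mm, as they should be when home. The gripper is clear.

```bash
python3 -c "
from cell import arm
print(arm.sign_off())"
```

```text
the job is handed in; nothing more can be done
None
```

The job is handed in: the long pin stands upright through the collar with its flange fully home and released, the short pin is untouched in the stand, and it took about 12.6 s.

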